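Unlock the clamp bar of a shaker tray by its knurled wheel

TASK

The yellow microtube rack is clamped in the aluminium shaker tray; set it free. With a fingertip, roll the knurled brass lock wheel two full turns to loosen it (top of the rim towards the rack's side), short of two and a half, and then push the clamp bar's carriage by its tab right back to the end stop. Only push, lift nothing, and leave the rack and the things round about where they stand.

Things in the scene. Friction and masses are not known exactly. Their poses are not given: they have to be found in the camera images.
- tray: aluminium clamping tray fixed on the bench, 300 mm (its x, away from the robot) by 210 mm (its y, to the left). Origin under its middle, on the bench. Plate top 14 mm up. Along the front edge, x = -149, an upright rail leg with pin holes, 6 mm thick, top at z = 54; behind it, at x = -124, runs the clamp bar's carriage. Fence at y = +72, end stop at y = -97. Rack between fence and bar
- wheel_top (a point): top of the brass lock wheel's rim, mid-width; rides with the carriage, axes as the tray's. Wheel 30.6 mm in diameter over 20 straight ribs, 14 mm wide (x); axle level along the tray's x, 15.3 mm below. The fork's cheeks, 8 mm thick, begin 9.5 mm either side along x and end 9 mm below this point; along y the rim is open. One rib is white (on top when fully home)
- push_tab (a point): centre of the carriage's push tab, on its ribbed face towards the tray's +y. 35.5 mm above the bench, 27 mm along +y from the wheel; tab 34 mm wide (x), its top 13.5 mm above this point. Push here along -y to slide carriage, bar and wheel. Rail foot 18.5 mm below; +y of the tab is free for 70 mm; rail leg (54 mm high) 22 mm to -x, rack at least 38 mm to +x
- lock_wheel (a joint): turn of the lock wheel, rad, 0 = fully home, most 18.85; starts at 0 to 0.5. Grows (loosens) when the top of the rim moves along the tray's +y. Stiff (0.03 N m, about 2 N at the rim), stays where left. Each turn draws the lock pin 2 mm out of the rail's hole (its red-banded tail comes out behind the fork); the pin is clear after 1.7 turns (10.7 rad)
- gate (a joint): travel of carriage and clamp bar, m: 0 = against the rack (start, pinned), 0.045 = at the end stop; grows along the tray's -y. Once unpinned it slides with about 3 N and stays where left
- rack: yellow rack with coloured microtubes, 190 mm long (along the tray's x), 65 mm wide, 44 mm tall, standing on the tray's plate. Origin: centre of its underside. To be left alone
- jar_red: white jar with red screw lid, 67 mm wide, 134 mm tall, on the right. A bystander; origin at the middle of its underside
- jar_blue: white jar with blue screw lid, 106 mm wide, 126 mm tall, on the right. A bystander; origin at the middle of its underside
- tape: roll of masking tape lying flat, 96 mm wide, 25 mm high, on the right. A bystander; origin at the middle of its underside
- marker: blue and white marker pen, 135 mm long, lying on the right. A bystander; origin at the middle of its underside
- pipette: micropipette lying on the left, 231 mm long, 30 mm high. A bystander; origin at the middle of its underside

How it is judged:
On the way, in this order (a step that is already met when the one before it is completed fails the run):
1. the lock wheel is loosened two turns while the bar is still in its place (value of joint lock_wheel above 11.3 rad and value of joint gate below 0.006 m), for 0.2 s.
2. the carriage is pushed back to the end stop (value of joint gate above 0.041 m), for 0.2 s.
At the end, for the whole second after the job is handed in: The lock wheel stands between 1.8 turns (11.3 rad) and 2.5 turns (15.7 rad) out from fully home, the carriage is within 4 mm of its end stop (travel over 41 mm) and at rest, and the rack stands upright in the tray, within 12 mm of where it stood (value of joint gate above 0.041 m and value of joint lock_wheel between 11.3 and 15.7 rad and y of rack in the frame of tray above 0.022 m and angle between rack's own z axis and vertical below 0.06 rad and distance of rack from where it was at the start of the episode below 0.012 m and linear speed of rack below 0.02 m/s and velocity of joint gate below 0.005 m/s); the robot touches nothing.
It fails at once if the lock wheel is turned two and a half turns or more (value of joint lock_wheel above 15.7 rad).
It fails at once if the rack is lifted, tipped or shoved out of place (over 12 mm) (distance of rack from where it was at the start of the episode above 0.012 m or height (world z) of rack above 0.021 m or angle between rack's own z axis and vertical above 0.12 rad).
It fails at once if a thing standing round about is lifted, or moved by more than 20 mm (distance of any of jar_red, jar_blue, tape, marker, pipette from where it was at the start of the episode above 0.02 m or height (world z) of any of jar_red, jar_blue, tape, marker, pipette above 0.01 m).
It also fails if it takes over 58 s, if anything falls off the work surface, if the arm or the gripper's body presses on something with over 40 N, if the wrist force passes 120 N, or if a joint passes its speed limit or range.

ROBOT

A 6-joint arm with a two-finger parallel gripper is mounted at the origin on a cart in front of the work surface, level with it; the furniture and walls round the work are solid. World frame = base frame: x ahead of the robot, y to its left, z up, the work surface at z = 0. Lengths are in m, angles in rad, forces in N, time in s.
With the tool pointing down it reaches from about 0.35 to 0.875 m from the base axis. Payload 4.2 kg.
Tool frame: the origin (TCP) lies on the centre line of the jaws, within the pads' length; the fingertips stand 11 mm ahead of it and the grasp point (between the pads) lies 8 mm behind it; y points along the fingers, x is the direction in which the jaws open and shut, and the axes are right-handed (so a half turn about y gives the same grasp; the last joint's range is limited). The gripper opens to 87 mm and grips with 3 to 60 N. Pads are 19 mm wide; open, the fingers measure 117 mm over their backs; the gripper's body (75 mm by 190 mm) begins 51 mm behind the grasp point.
Start: joints at [1.472, 0.385, 0.008, 0, -1.194, -0.259], TCP at [0.219, 0.585, 0.234] pointing down, gripper open.
Joint ranges: [-3.14, 3.14], [-1.21, 2.06], [-1.07, 1.41], [-3.16, 2.05], [-2.99, -0.16], [-3.1, 3.1]. Speed limits (rad/s): [2.79, 2.79, 3.14, 3.14, 3.14, 3.14].

INTERFACE

Orientations are given as a 3x3 rotation matrix whose columns are the frame's x, y, z axes.
In Python, from workcell import get_obs, snapshot, calibration, finish_job gives the robot as it stands. The module is installed in compiled form; this text tells all that it offers.
- The arm moves only by the shell command python3 -m jog 'ROWS' [OPENING] [FORCE]. ROWS is text: rows parted by semicolons, each of 6 numbers parted by spaces: the shift along the tool's x, y, z in mm, then the turn, a rotation vector about the tool's x, y, z in rad. In form: x y z wx wy wz; .... A call has 1 to 10 rows; each row shifts and turns the commanded pose from where the row before left it, along the tool's axes as they then stand; what a row does not reach is not made up. A row lasts 1/10 s, in which the tool goes at most 50 mm and 8.59 degrees, less where a joint would pass 70% of its speed; a pose out of reach is approached as far as the arm can. A call is refused whole if a number of a shift passes 50 or a number of a turn 0.15, either way. A call with a gripper value outside its range is refused whole. OPENING is the opening, from 0 (shut) to 1 (fully open), set as the call begins (- or left out, the last holds). The fingers move at their own pace and stop on an object; FORCE is the grip in N (left out, the last holds). Time passes only in rows, so rows that do not move let the fingers close. It gives the time, the measured TCP pose, the force and the opening at its end, in the units of the state.
- get_obs(): the state, without advancing time (a new reading comes with each control period).
- snapshot(name): name is "scene" or "top" or "wrist"; returns the picture (480x640x3 uint8, blue, green, red); there is no depth.
- calibration(name): a dict with "K" (3x3 intrinsics, pixels), "origin" and "attitude" of the camera in the world. Camera axes: x right, y up, looking along -z (the intrinsics and any distortion apply to the point x, -y, -z); pixel columns grow to the right and rows downward; lengths in m; the calibration is good to about 2 mm. A picture is of the moment at which its call begins: read the wrist's pose just before it. calibration takes no time and is no camera call; for the wrist camera it gives the pose at the moment of the call.
- finish_job(): hands the job in, once; it reports no verdict.
The state is a dict: "clock": time; "q": joint angles; "qvel": joint speeds; "joint_torque": joint torques, N m; "tcp_pos": TCP position; "orientation": TCP orientation; "wrist_force": force on the tool from outside, world axes, zero at the start; "moment": the same for the moment, N m; "finger_gap": finger opening in m.
Only numpy, scipy, OpenCV 4.12 (cv2) and the standard library are available. Lean on these libraries where they do the work, as an engineer would, in place of code of your own. Each camera call takes 0.05 s, during which the arm holds its last target.

## Working session

There is one attempt and no reset: what is moved stays moved. The work goes in short steps, Python scripts to look and compute and a shell command to move; the robot and the scene stay as the last step left them, time stands still between calls to the robot, and variables do not carry over. Pictures are saved under pics/ and viewed, and the job is handed in when it is done.

```bash
mkdir -p pics; python3 - <<'E'
from workcell import *
import cv2
o=get_obs()
for k in o: print(k,o[k])
for n in ["scene","top","wrist"]:
    c=calibration(n); print(n,c)
    cv2.imwrite(f"pics/{n}0.png",snapshot(n))
E
```

```text
clock 0.0
q [ 1.47161794e+00  3.85541501e-01  6.64226019e-03 -4.82065645e-04
 -1.19396068e+00 -2.58596166e-01]
qvel [-0.00104858  0.00106851 -0.00013943  0.00094028  0.00194993  0.00026313]
joint_torque [-3.57533627e-04 -3.90671253e+01  1.87402725e+01  4.21991318e+00
  1.08077482e-02 -1.98545144e-04]
tcp_pos [0.21865695 0.58490515 0.23247759]
orientation [[-3.50356474e-01 -6.50362873e-04  9.36616206e-01]
 [-9.36614056e-01 -2.00903163e-03 -3.50357065e-01]
 [ 2.10955081e-03 -9.99997770e-01  9.47382296e-05]]
wrist_force [ 0.00130143 -0.27109557  0.22616708]
moment [-0.00604984 -0.03035    -0.02370186]
finger_gap 0.0870219819777187
scene {'K': array([[555.21521702,   0.        , 329.78455242],
       [  0.        , 555.21521702, 231.02279131],
       [  0.        ,   0.        ,   1.        ]]), 'origin': array([1.06798825, 0.57379041, 1.39574463]), 'attitude': array([[-0.7992412 , -0.51085719,  0.31660455],
       [ 0.60098917, -0.68375762,  0.41386898],
       [ 0.00505282,  0.52105704,  0.8535069 ]])}
top {'K': array([[525.70374304,   0.        , 321.17746065],
       [  0.        , 525.70374304, 243.6596338 ],
       [  0.        ,   0.        ,   1.        ]]), 'origin': array([ 0.47431443, -0.08081229,  1.17855645]), 'attitude': array([[-0.0106169 ,  0.99669236, -0.08057065],
       [-0.9999412 , -0.0104044 ,  0.00305683],
       [ 0.00220843,  0.08059837,  0.99674421]])}
wrist {'K': array([[419.719367  ,   0.        , 322.78862147],
       [  0.        , 419.719367  , 244.49884301],
       [  0.        ,   0.        ,   1.        ]]), 'origin': array([0.28286414, 0.56038653, 0.38321572]), 'attitude': array([[-0.35171877,  0.9061769 ,  0.23481338],
       [-0.93610311, -0.34106444, -0.08594196],
       [ 0.00220788, -0.25003694,  0.96823378]])}
```

View pics/scene0.png

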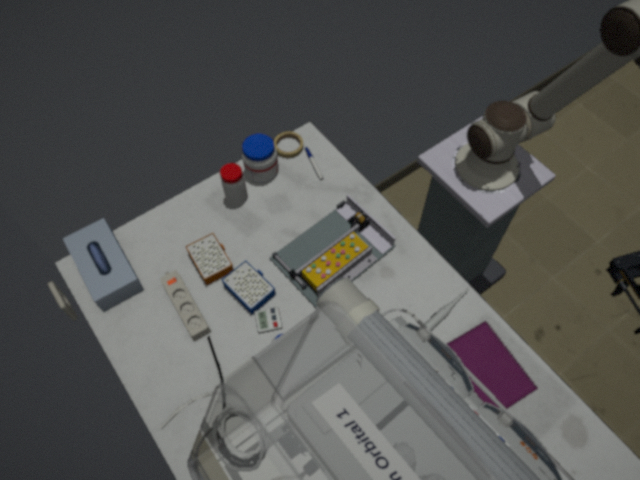

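View pics/top0.png

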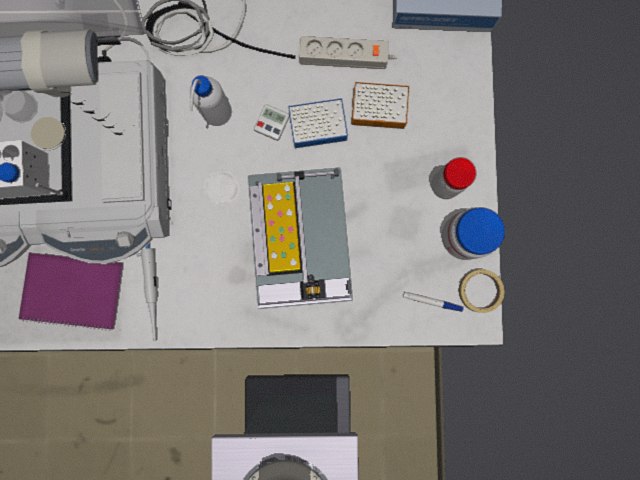

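View pics/wrist0.png

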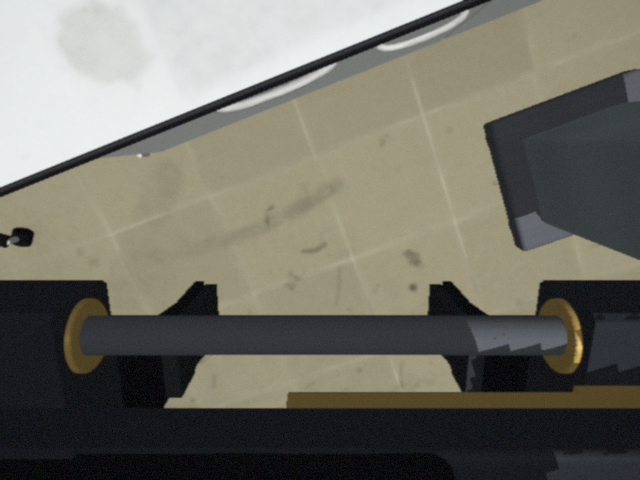

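The top view shows the tray at about (250–352, 168–308), with the wheel near (314, 290). I'll zoom in on it.

```bash
python3 - <<'E'
import cv2
i=cv2.imread("pics/top0.png")
cv2.imwrite("pics/t1.png",cv2.resize(i[160:315,235:365],None,fx=4.6,fy=3.8,interpolation=cv2.INTER_CUBIC)[:600])
cv2.imwrite("pics/t2.png",cv2.resize(i[265:315,250:360],None,fx=7,fy=7,interpolation=cv2.INTER_CUBIC))
E
```

```text
(no output)
```

View pics/t1.png

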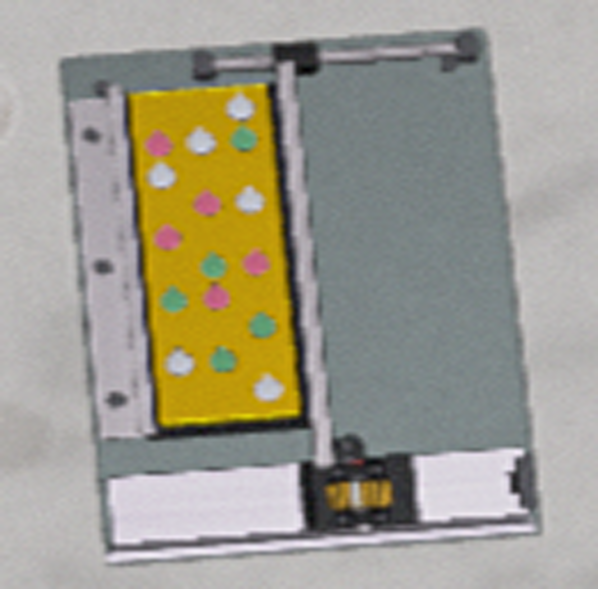

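View pics/t2.png

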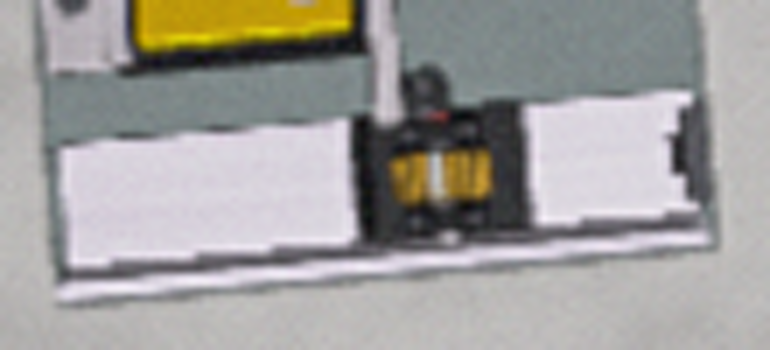

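```bash
cat > h.py <<'E'
import numpy as np, cv2
from scipy.optimize import least_squares
from workcell import *
def proj(c,P):
    P=np.atleast_2d(P); p=(P-c['origin'])@c['attitude']
    p=p*[1,-1,-1]; q=p@c['K'].T
    return q[:,:2]/q[:,2:]
def onz(c,uv,z):
    d=np.linalg.inv(c['K'])@[uv[0],uv[1],1.]; d=c['attitude']@(d*[1,-1,-1])
    return c['origin']+d*(z-c['origin'][2])/d[2]
def tray(t,P):
    P=np.atleast_2d(P)/1000.; x,y,a=t; R=np.array([[np.cos(a),-np.sin(a),0],[np.sin(a),np.cos(a),0],[0,0,1]])
    return P@R.T+[x,y,0]
E
python3 - <<'E'
from h import *
c=calibration('top')
uv=np.array([[248.5,175.8],[340.4,167.4],[258.1,307.9],[351.7,299.7]])
P=[[150,105,14],[150,-105,14],[-151,105,54],[-151,-105,54]]
f=lambda t:(proj(c,tray(t,P))-uv).ravel()
r=least_squares(f,[.5,-.1,0]);print(r.x,r.fun.reshape(-1,2))
t=r.x
for z in (45,55,65): 
    w=onz(c,(312.9,290),z/1000); a=t[2];R=np.array([[np.cos(a),-np.sin(a)],[np.sin(a),np.cos(a)]])
    print(z,w,(w[:2]-t[:2])@R*1000)
for n,p in dict(jr=(459,173),jb=(480,231),tape=(482,290),mk=(433,301),pip=(150,293)).items(): print(n,onz(c,p,.02 if n in('tape','mk','pip') else .13))
E
```

```text
[ 0.58516132 -0.03720099  0.07664872] [[-0.80773613 -1.6076894 ]
 [ 0.41314269 -1.18741628]
 [-2.22598927  1.50717927]
 [ 2.60707266  1.03703921]]
45 [ 0.46627494 -0.06545006  0.045     ] [-120.70045382  -19.06256575]
55 [ 0.46634586 -0.06558559  0.055     ] [-120.6401168   -19.20312105]
65 [ 0.46641679 -0.06572111  0.065     ] [-120.57977978  -19.34367635]
jr [ 0.69965391 -0.36452688  0.13      ]
jb [ 0.58122807 -0.40293427  0.13      ]
tape [ 0.46214778 -0.43656543  0.02      ]
mk [ 0.43927133 -0.32820807  0.02      ]
pip [0.46334279 0.29212458 0.02      ]
```

```bash
cat >> h.py <<'E'
from scipy.spatial.transform import Rotation as Ro
def plan(p1,yaw,n,rotn=None):
    "tool down, tool x at world yaw; straight line"
    o=get_obs(); p=np.array(o['tcp_pos']); R=np.array(o['orientation'])
    x=np.array([np.cos(yaw),np.sin(yaw),0]); y=np.array([0,0,-1.]); R1=np.c_[x,y,np.cross(x,y)]
    rv=Ro.from_matrix(R.T@R1).as_rotvec(); step=(np.array(p1)-p)/n
    for k in range(n):
        Rk=R@Ro.from_rotvec(rv*k/n).as_matrix()
        print(np.round(Rk.T@step*1000,1),np.round(rv/n,4))
E
python3 - <<'E'
from h import *
plan([.466,-.066,.19],np.deg2rad(94.4),19)
E
```

```text
[27.5  2.3 24.2] [-1.000e-04  1.425e-01  0.000e+00]
[23.8  2.3 27.9] [-1.000e-04  1.425e-01  0.000e+00]
[19.6  2.3 31. ] [-1.000e-04  1.425e-01  0.000e+00]
[15.   2.3 33.4] [-1.000e-04  1.425e-01  0.000e+00]
[10.1  2.3 35.2] [-1.000e-04  1.425e-01  0.000e+00]
[ 5.   2.3 36.3] [-1.000e-04  1.425e-01  0.000e+00]
[-0.2  2.3 36.7] [-1.000e-04  1.425e-01  0.000e+00]
[-5.4  2.3 36.3] [-1.000e-04  1.425e-01  0.000e+00]
[-10.5   2.3  35.1] [-1.000e-04  1.425e-01  0.000e+00]
[-15.4   2.3  33.3] [-1.000e-04  1.425e-01  0.000e+00]
[-19.9   2.3  30.8] [-1.000e-04  1.425e-01  0.000e+00]
[-24.1   2.3  27.6] [-1.000e-04  1.425e-01  0.000e+00]
[-27.8   2.2  23.9] [-1.000e-04  1.425e-01  0.000e+00]
[-30.9   2.2  19.7] [-1.000e-04  1.425e-01  0.000e+00]
[-33.4   2.2  15.2] [-1.000e-04  1.425e-01  0.000e+00]
[-35.2   2.2  10.3] [-1.000e-04  1.425e-01  0.000e+00]
[-36.3   2.2   5.2] [-1.000e-04  1.425e-01  0.000e+00]
[-36.7   2.2  -0. ] [-1.000e-04  1.425e-01  0.000e+00]
[-36.3   2.2  -5.3] [-1.000e-04  1.425e-01  0.000e+00]
```

```bash
python3 -m jog '27.5 2 24 0 .1425 0;24 2 28 0 .1425 0;20 2 31 0 .1425 0;15 2 33.5 0 .1425 0;10 2 35 0 .1425 0;5 2 36 0 .1425 0;0 2 37 0 .1425 0;-5.5 2 36 0 .1425 0;-10.5 2 35 0 .1425 0;-15.5 2 33 0 .1425 0' 0 20
python3 -m jog '-20 2 31 0 .1425 0;-24 2 27.5 0 .1425 0;-28 2 24 0 .1425 0;-31 2 20 0 .1425 0;-33.5 2 15 0 .1425 0;-35 2 10 0 .1425 0;-36 2 5 0 .1425 0;-37 2 0 0 .1425 0;-36 2 -5 0 .1425 0;0 0 0 0 0 0'
python3 - <<'E'
from h import *
c=calibration('wrist'); i=snapshot('wrist'); cv2.imwrite('pics/w1.png',i); 
import pickle; pickle.dump(c,open('w1.pkl','wb'))
E
```

```text
clock: 1.15
tcp_pos: [0.3489, 0.2415, 0.2134]
orientation: [[-0.976, -0.0, -0.216], [0.216, 0.0, -0.976], [0.0, -1.0, -0.0]]
wrist_force: [-0.4, -0.1, -0.4]
finger_gap: 0.0151
clock: 2.15
tcp_pos: [0.4665, -0.0683, 0.1948]
orientation: [[-0.069, -0.001, -0.998], [0.998, -0.001, -0.069], [-0.001, -1.0, 0.001]]
wrist_force: [-0.9, -0.4, -0.0]
finger_gap: 0.0003
```

View pics/w1.png

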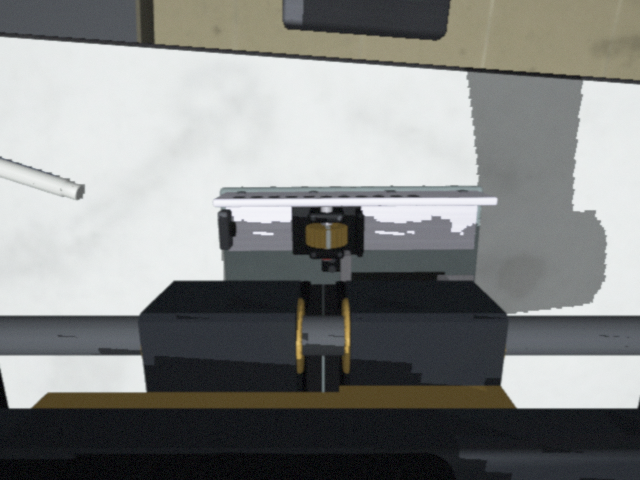

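```bash
python3 - <<'E'
import cv2
i=cv2.imread("pics/w1.png")
cv2.imwrite("pics/w1z.png",cv2.resize(i[180:285,205:335],None,fx=6,fy=5.5,interpolation=cv2.INTER_CUBIC))
cv2.imwrite("pics/w1y.png",cv2.resize(i[190:285,280:380],None,fx=8,fy=6,interpolation=cv2.INTER_CUBIC))
E
```

```text
(no output)
```

View pics/w1y.png

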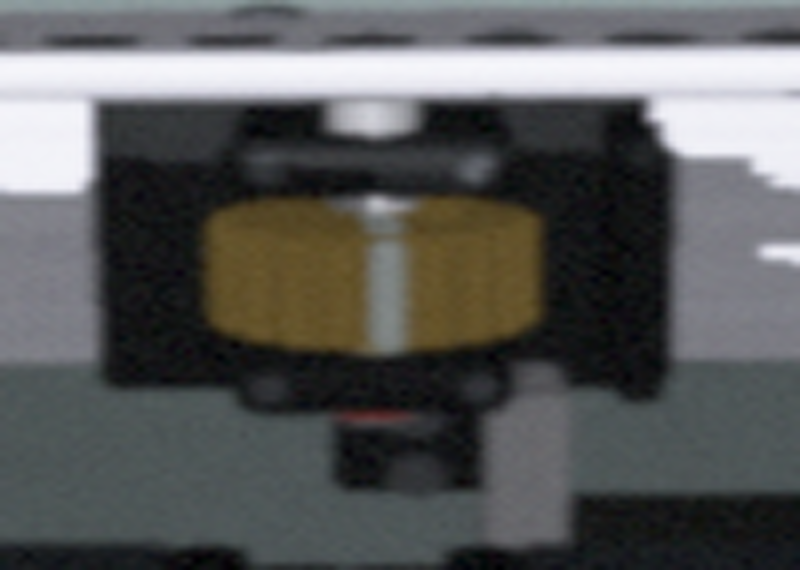

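```bash
python3 - <<'E'
from h import *
import pickle
ct=calibration('top'); cw=pickle.load(open('w1.pkl','rb'))
print(cw['origin'])
# wheel top
f=lambda X:np.r_[(proj(ct,X)[0]-[313.1,290]),(proj(cw,X)[0]-[326.8,239])/1]
r=least_squares(f,[.466,-.066,.06],x_scale=.01);print('wheel top',r.x,r.fun)
X0=lambda X:np.r_[proj(cw,X+[-.007,0,0])[0]-[326.8,229.7],proj(cw,X+[.007,0,0])[0]-[326.8,248.7]]
r=least_squares(X0,[.466,-.066,.06],x_scale=.01);print('from width',r.x,r.fun)
# diameter
for z in (.05,.055,.06,.065): print(z,onz(cw,(305.4,239),z-.0153)-onz(cw,(347.9,239),z-.0153), onz(cw,(326.8,239),z))
# leg top ends
a=onz(cw,(214.5,202),.054);b=onz(cw,(497,201.5),.054);print(a,b,np.linalg.norm(a-b),np.arctan2(*-(b-a)[:2]))
E
```

```text
[ 0.39830342 -0.07376572  0.34553899]
wheel top [ 0.46645477 -0.06672391  0.0672183 ] [ 0.26182278 -0.01553474  0.0850404   0.00176664]
from width [ 0.47010249 -0.06642022  0.05310191] [ 0.68012644  0.04923426 -0.6881119  -0.04981233]
0.05 [ 0.00220622 -0.03233473  0.        ] [ 0.47067383 -0.06634988  0.05      ]
0.055 [ 0.00217073 -0.03181461  0.        ] [ 0.46944945 -0.06647534  0.055     ]
0.06 [ 0.00213525 -0.03129449  0.        ] [ 0.46822507 -0.0666008   0.06      ]
0.065 [ 0.00209976 -0.03077437  0.        ] [ 0.46700069 -0.06672627  0.065     ]
[ 0.4484551  -0.14669423  0.054     ] [0.43468715 0.0502936  0.054     ] 0.19746838166345634 3.0718137483617967
```

View pics/w1z.png

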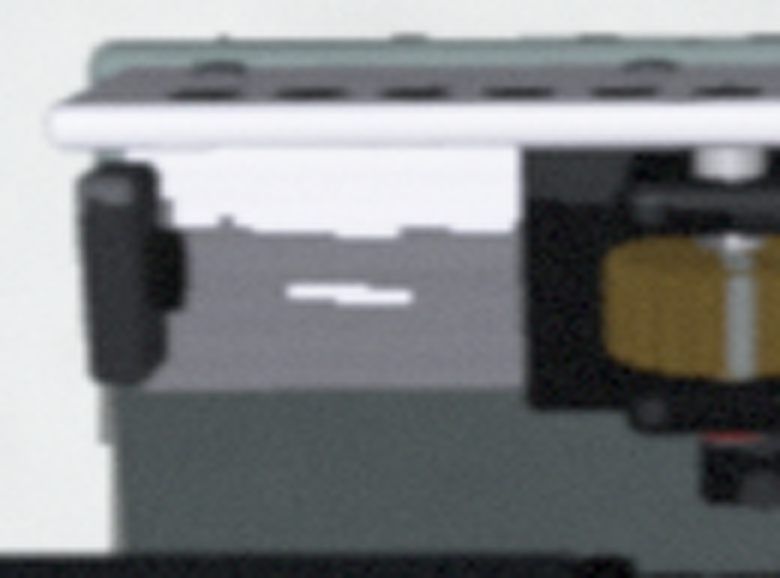

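```bash
python3 -m jog '-2 30 0 0 0 0;-2 30 0 0 0 0;-2 30 0 0 0 0;-2 20 0 0 0 0;0 0 0 0 0 0;0 0 0 0 0 0'
python3 - <<'E'
from h import *
o=get_obs();print(o['wrist_force'],o['moment'])
c=calibration('wrist'); i=snapshot('wrist'); cv2.imwrite('pics/w2.png',i); 
E
```

```text
clock: 2.8
tcp_pos: [0.4668, -0.0727, 0.086]
orientation: [[-0.078, 0.0, -0.997], [0.997, -0.0, -0.078], [-0.0, -1.0, -0.0]]
wrist_force: [-0.7, -0.1, -0.2]
finger_gap: 0.0006
[-0.67824224 -0.10241241 -0.15572957] [ 0.00907842 -0.18196765 -0.00617934]
```

View pics/w2.png

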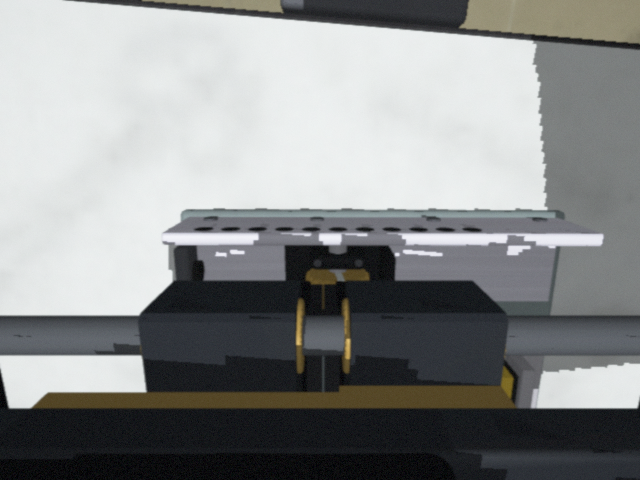

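```bash
python3 -m jog '-4 4 0 0 0 0;0 2 0 0 0 0;0 2 0 0 0 0;0 0 0 0 0 0'
python3 -m jog '0 1 0 0 0 0;0 1 0 0 0 0;0 0 0 0 0 0'
```

```text
clock: 3.25
tcp_pos: [0.4667, -0.0774, 0.0775]
orientation: [[-0.076, -0.0, -0.997], [0.997, 0.0, -0.076], [0.0, -1.0, 0.0]]
wrist_force: [-1.0, -0.4, -0.5]
finger_gap: 0.0004
clock: 3.55
tcp_pos: [0.4668, -0.0773, 0.0754]
orientation: [[-0.076, -0.0, -0.997], [0.997, -0.0, -0.076], [-0.0, -1.0, 0.0]]
wrist_force: [0.1, 0.3, 0.7]
finger_gap: 0.0003
```

```bash
python3 -m jog '0 1 0 0 0 0;0 0 0 0 0 0'; python3 -m jog '0 1 0 0 0 0;0 0 0 0 0 0'
```

```text
clock: 3.75
tcp_pos: [0.4668, -0.0773, 0.0745]
orientation: [[-0.076, -0.0, -0.997], [0.997, -0.0, -0.076], [-0.0, -1.0, 0.0]]
wrist_force: [-0.7, -0.1, -0.5]
finger_gap: 0.0007
clock: 3.95
tcp_pos: [0.4668, -0.0773, 0.0734]
orientation: [[-0.076, -0.0, -0.997], [0.997, -0.0, -0.076], [0.0, -1.0, 0.0]]
wrist_force: [0.1, 0.2, 0.8]
finger_gap: 0.0007
```

```bash
python3 -m jog '0 1 0 0 0 0;0 0 0 0 0 0'; python3 -m jog '0 1 0 0 0 0;0 0 0 0 0 0';python3 -m jog '0 1 0 0 0 0;0 0 0 0 0 0'
```

```text
clock: 4.15
tcp_pos: [0.4667, -0.0773, 0.0724]
orientation: [[-0.076, -0.0, -0.997], [0.997, 0.0, -0.076], [0.0, -1.0, 0.0]]
wrist_force: [0.8, 0.4, 0.6]
finger_gap: 0.0007
clock: 4.35
tcp_pos: [0.467, -0.0773, 0.0718]
orientation: [[-0.076, 0.0, -0.997], [0.997, -0.0, -0.076], [-0.0, -1.0, -0.0]]
wrist_force: [-0.1, -0.2, 2.3]
finger_gap: 0.0005
clock: 4.55
tcp_pos: [0.4671, -0.0775, 0.0714]
orientation: [[-0.077, 0.0, -0.997], [0.997, -0.001, -0.077], [-0.001, -1.0, -0.0]]
wrist_force: [-1.5, -0.7, 7.7]
finger_gap: -0.0001
```

```bash
python3 -m jog '4 0.3 0 0 0 0;4 0 0 0 0 0;4 0 0 0 0 0'; python3 -m jog '4 0 0 0 0 0;4 0 0 0 0 0';python3 -m jog '4 0 0 0 0 0;0 0 0 0 0 0'
python3 - <<'E'
from h import *
cv2.imwrite('pics/w3.png',snapshot('wrist'))
cv2.imwrite('pics/w3t.png',cv2.resize(snapshot('top')[260:310,285:345],None,fx=10,fy=10,interpolation=cv2.INTER_CUBIC))
E
```

```text
clock: 4.85
tcp_pos: [0.4664, -0.0661, 0.0721]
orientation: [[-0.077, 0.001, -0.997], [0.997, -0.002, -0.077], [-0.002, -1.0, -0.001]]
wrist_force: [-3.9, -2.9, 13.4]
finger_gap: 0.0007
clock: 5.05
tcp_pos: [0.466, -0.0578, 0.0718]
orientation: [[-0.077, 0.002, -0.997], [0.997, -0.001, -0.077], [-0.001, -1.0, -0.002]]
wrist_force: [-1.9, -1.5, 8.2]
finger_gap: 0.0002
clock: 5.25
tcp_pos: [0.4658, -0.0532, 0.0711]
orientation: [[-0.077, 0.002, -0.997], [0.997, -0.0, -0.077], [-0.0, -1.0, -0.002]]
wrist_force: [-1.7, 1.3, 6.4]
finger_gap: 0.0007
```

View pics/w3.png

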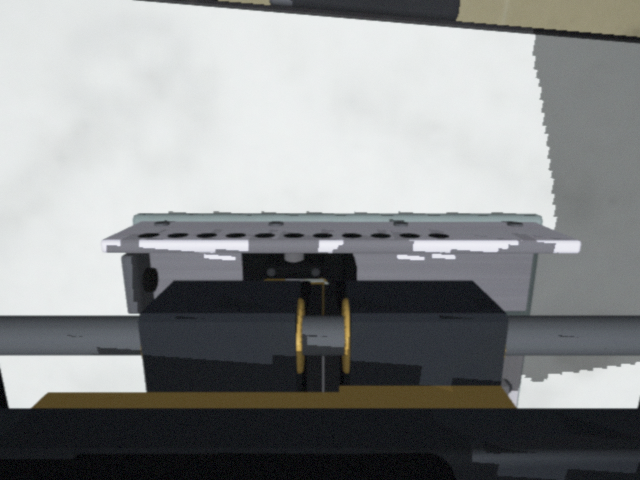

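```bash
python3 -m jog '0 -40 0 0 0 0;-6 -40 0 0 0 0;-6 -10 -10 0 0 0;0 0 -10 0 0 0;0 0 0 0 0 0'
python3 - <<'E'
from h import *
i=snapshot('wrist')
cv2.imwrite('pics/w4.png',i)
i=snapshot('top');cv2.imwrite('pics/t4.png',i)
E
```

```text
clock: 5.85
tcp_pos: [0.4864, -0.0637, 0.1594]
orientation: [[-0.076, -0.001, -0.997], [0.997, 0.0, -0.076], [0.0, -1.0, 0.001]]
wrist_force: [0.2, 0.3, -0.4]
finger_gap: 0.0005
```

View pics/w4.png

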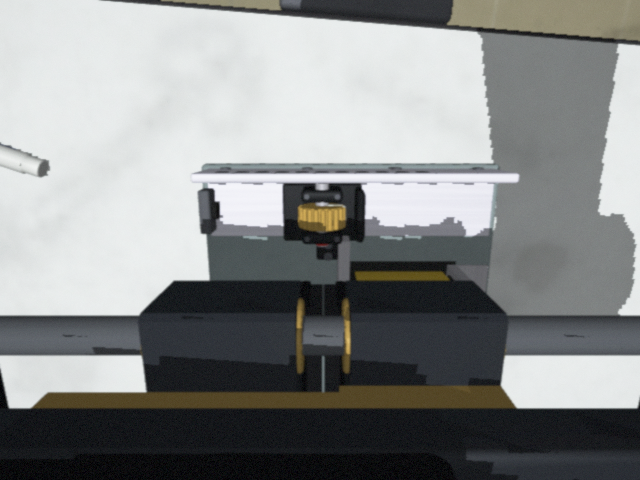

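```bash
python3 - <<'E'
import cv2
i=cv2.imread("pics/w4.png")
cv2.imwrite("pics/w4z.png",cv2.resize(i[180:265,270:380],None,fx=7,fy=7,interpolation=cv2.INTER_CUBIC))
E
```

```text
(no output)
```

View pics/w4z.png

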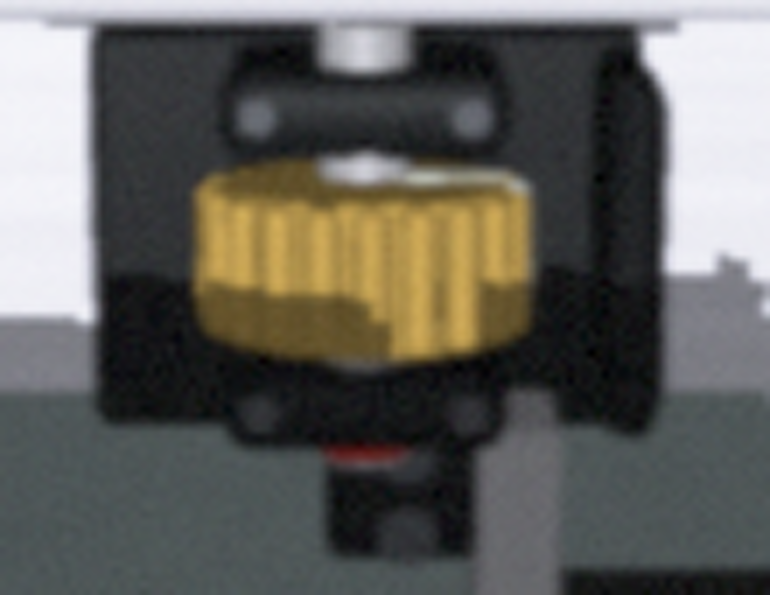

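```bash
python3 -m jog '-7 40 10 0 0 0;-7 42 10 0 0 0;0 0 0 0 0 0;0 8 0 0 0 0;0 0 0 0 0 0'
python3 -m jog '5 0 0 0 0 0;5 0 0 0 0 0;5 0 0 0 0 0;5 0 0 0 0 0;5 0 0 0 0 0;0 0 0 0 0 0'
```

```text
clock: 6.45
tcp_pos: [0.468, -0.0792, 0.0709]
orientation: [[-0.077, 0.001, -0.997], [0.997, -0.001, -0.077], [-0.001, -1.0, -0.001]]
wrist_force: [0.4, -0.7, 0.5]
finger_gap: 0.0007
clock: 7.05
tcp_pos: [0.4663, -0.0532, 0.0712]
orientation: [[-0.077, 0.003, -0.997], [0.997, 0.001, -0.077], [0.001, -1.0, -0.003]]
wrist_force: [-0.1, 2.3, 6.2]
finger_gap: 0.0001
```

```bash
python3 -m jog '0 -8 0 0 0 0;-24 0 0 0 0 0;0 0 0 0 0 0;0 8 0 0 0 0;5 0 0 0 0 0;5 0 0 0 0 0;5 0 0 0 0 0;5 0 0 0 0 0;4 0 0 0 0 0;0 0 0 0 0 0'
python3 -m jog '0 -40 0 0 0 0;-6 -40 0 0 0 0;-6 -10 -10 0 0 0;0 0 -10 0 0 0;0 0 0 0 0 0'
python3 - <<'E'
from h import *
i=snapshot('wrist')
cv2.imwrite("pics/w5z.png",cv2.resize(i[180:265,270:380],None,fx=7,fy=7,interpolation=cv2.INTER_CUBIC))
E
```

```text
clock: 8.05
tcp_pos: [0.4656, -0.0537, 0.0704]
orientation: [[-0.077, 0.001, -0.997], [0.997, 0.0, -0.077], [0.0, -1.0, -0.001]]
wrist_force: [0.7, 0.7, 7.0]
finger_gap: 0.0006
clock: 8.55
tcp_pos: [0.4863, -0.0645, 0.1589]
orientation: [[-0.076, -0.002, -0.997], [0.997, 0.0, -0.076], [0.0, -1.0, 0.002]]
wrist_force: [-0.0, -0.3, -1.3]
finger_gap: 0.0006
```

View pics/w5z.png

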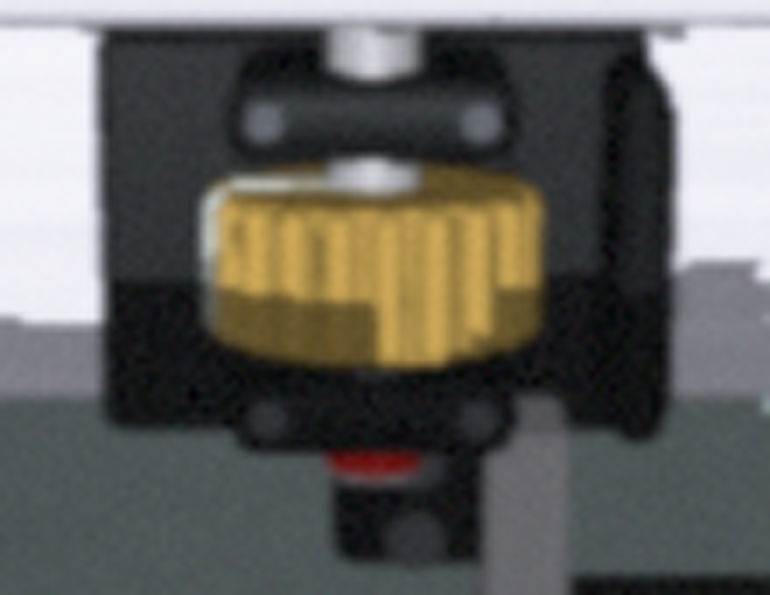

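```bash
python3 -m jog '-7 40 10 0 0 0;-6 42 10 0 0 0;0 0 0 0 0 0;0 8 0 0 0 0;5 0 0 0 0 0;5 0 0 0 0 0;5 0 0 0 0 0;5 0 0 0 0 0;5 0 0 0 0 0;0 0 0 0 0 0'
python3 -m jog '0 -8 0 0 0 0;-25 0 0 0 0 0;0 0 0 0 0 0;0 8 0 0 0 0;5 0 0 0 0 0;5 0 0 0 0 0;5 0 0 0 0 0;5 0 0 0 0 0;5 0 0 0 0 0;0 0 0 0 0 0'
python3 -m jog '0 -8 0 0 0 0;-25 0 0 0 0 0;0 0 0 0 0 0;0 8 0 0 0 0;5 0 0 0 0 0;5 0 0 0 0 0;5 0 0 0 0 0;5 0 0 0 0 0;5 0 0 0 0 0;0 0 0 0 0 0'
python3 -m jog '0 -40 0 0 0 0;-6 -40 0 0 0 0;-6 -10 -10 0 0 0;0 0 -10 0 0 0;0 0 0 0 0 0'
python3 - <<'E'
from h import *
i=snapshot('wrist')
cv2.imwrite("pics/w6z.png",cv2.resize(i[180:265,270:380],None,fx=7,fy=7,interpolation=cv2.INTER_CUBIC))
E
```

```text
clock: 9.6
tcp_pos: [0.4663, -0.0534, 0.0712]
orientation: [[-0.077, 0.003, -0.997], [0.997, 0.001, -0.077], [0.001, -1.0, -0.003]]
wrist_force: [0.8, 1.0, 0.4]
finger_gap: 0.0005
clock: 10.6
tcp_pos: [0.4659, -0.0535, 0.0707]
orientation: [[-0.078, 0.002, -0.997], [0.997, 0.0, -0.078], [0.0, -1.0, -0.002]]
wrist_force: [0.8, 0.9, 5.4]
finger_gap: 0.0003
clock: 11.6
tcp_pos: [0.4656, -0.0535, 0.071]
orientation: [[-0.078, 0.001, -0.997], [0.997, -0.0, -0.078], [-0.0, -1.0, -0.001]]
wrist_force: [-1.8, 1.6, 9.0]
finger_gap: 0.0006
clock: 12.1
tcp_pos: [0.4863, -0.0643, 0.159]
orientation: [[-0.076, -0.002, -0.997], [0.997, 0.0, -0.076], [0.0, -1.0, 0.002]]
wrist_force: [-0.4, 0.1, -0.4]
finger_gap: 0.0006
```

View pics/w6z.png

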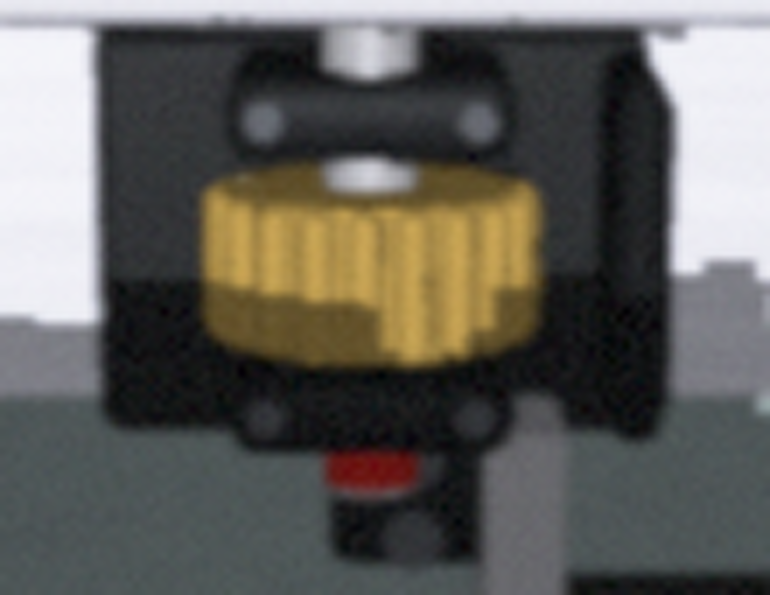

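The white rib is hidden underneath the wheel, which fits the predicted ~9.7 rad, and the red pin tail is further out. I'll do two more strokes.

```bash
python3 -m jog '-7 40 10 0 0 0;-6 42 10 0 0 0;0 0 0 0 0 0;0 8 0 0 0 0;5 0 0 0 0 0;5 0 0 0 0 0;5 0 0 0 0 0;5 0 0 0 0 0;5 0 0 0 0 0;0 0 0 0 0 0'
python3 -m jog '0 -8 0 0 0 0;-25 0 0 0 0 0;0 0 0 0 0 0;0 8 0 0 0 0;5 0 0 0 0 0;5 0 0 0 0 0;5 0 0 0 0 0;5 0 0 0 0 0;5 0 0 0 0 0;0 0 0 0 0 0'
python3 -m jog '0 -40 0 0 0 0;-6 -40 0 0 0 0;-6 -10 -10 0 0 0;0 0 -10 0 0 0;0 0 0 0 0 0'
python3 - <<'E'
from h import *
c=calibration('wrist');i=snapshot('wrist')
cv2.imwrite("pics/w7.png",i)
cv2.imwrite("pics/w7z.png",cv2.resize(i[180:265,270:380],None,fx=7,fy=7,interpolation=cv2.INTER_CUBIC))
import pickle; pickle.dump(c,open('w7.pkl','wb'))
E
```

```text
clock: 13.15
tcp_pos: [0.4662, -0.0535, 0.0713]
orientation: [[-0.077, 0.003, -0.997], [0.997, 0.001, -0.077], [0.0, -1.0, -0.003]]
wrist_force: [-0.1, 1.7, 3.3]
finger_gap: 0.0002
clock: 14.15
tcp_pos: [0.4663, -0.0534, 0.071]
orientation: [[-0.078, 0.003, -0.997], [0.997, 0.0, -0.078], [-0.0, -1.0, -0.003]]
wrist_force: [-0.0, 1.4, 6.6]
finger_gap: 0.0006
clock: 14.65
tcp_pos: [0.4864, -0.0644, 0.1591]
orientation: [[-0.076, -0.001, -0.997], [0.997, 0.0, -0.076], [0.0, -1.0, 0.001]]
wrist_force: [-0.5, -0.1, -0.0]
finger_gap: 0.0005
```

View pics/w7z.png

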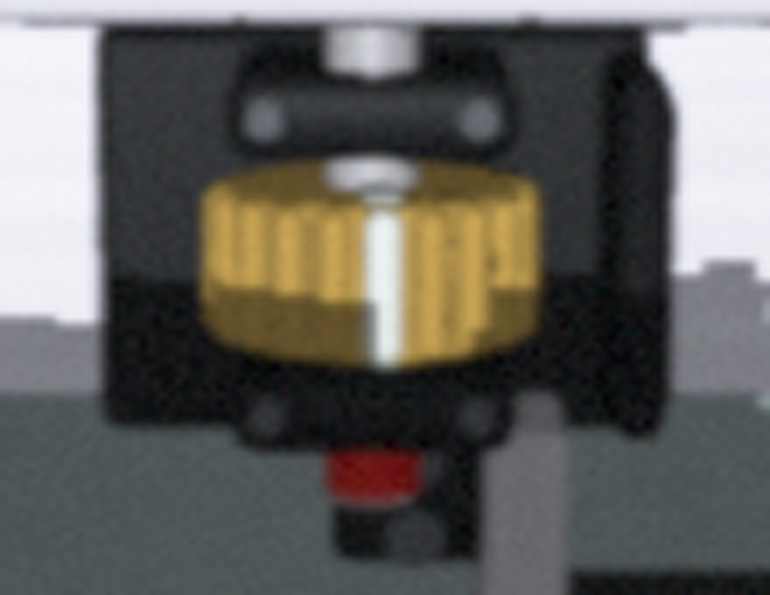

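View pics/w7.png

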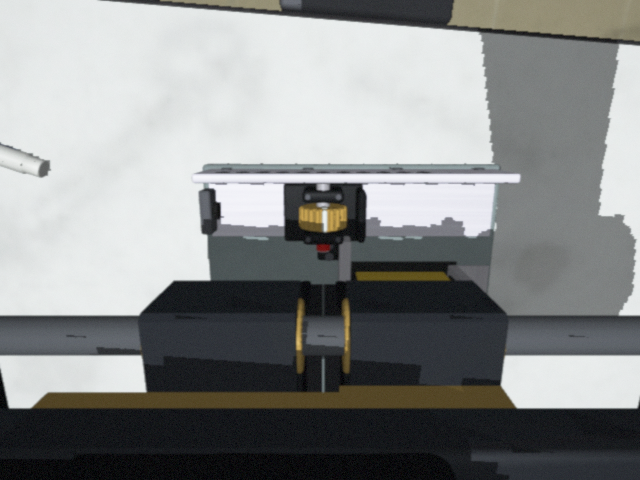

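```bash
python3 -m jog '26 0 10 0 0 0;25 0 10 0 0 0;0 35 0 0 0 0;0 35 0 0 0 0;0 10 0 0 0 0;0 0 0 0 0 0'
python3 - <<'E'
from h import *
i=snapshot('wrist')
cv2.imwrite("pics/w8.png",i)
E
```

```text
clock: 15.3
tcp_pos: [0.4603, -0.0159, 0.0782]
orientation: [[-0.076, -0.006, -0.997], [0.997, -0.002, -0.076], [-0.001, -1.0, 0.006]]
wrist_force: [0.0, 0.4, 0.2]
finger_gap: 0.0006
```

View pics/w8.png

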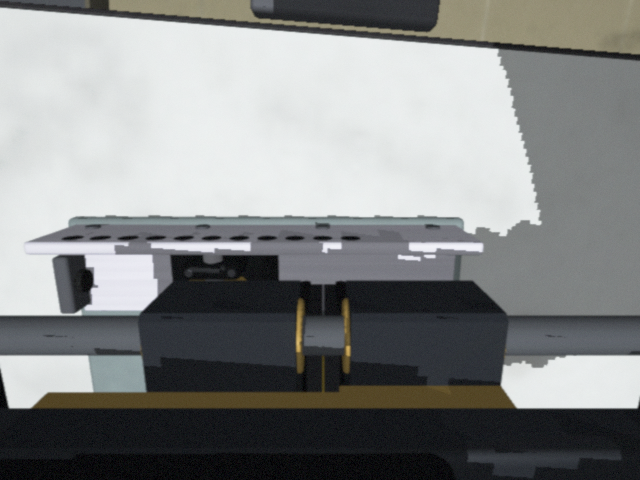

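```bash
python3 -m jog '0 12 -2 0 0 0;0 12 0 0 0 0;0 10 0 0 0 0;0 0 0 0 0 0'
python3 -m jog '-4 0 0 0 0 0;-4 0 0 0 0 0;-3 0 0 0 0 0;-2 0 0 0 0 0;0 0 0 0 0 0'
```

```text
clock: 15.75
tcp_pos: [0.464, -0.0155, 0.0461]
orientation: [[-0.076, -0.001, -0.997], [0.997, -0.0, -0.076], [-0.0, -1.0, 0.001]]
wrist_force: [-0.5, 0.2, 0.2]
finger_gap: 0.0003
clock: 16.25
tcp_pos: [0.4652, -0.0286, 0.0465]
orientation: [[-0.076, 0.0, -0.997], [0.997, 0.0, -0.076], [0.0, -1.0, -0.0]]
wrist_force: [0.3, 0.7, -0.5]
finger_gap: 0.0003
```

```bash
python3 -m jog '-3 2 0 0 0 0;-3 0 0 0 0 0;-3 0 0 0 0 0'; python3 -m jog '-4 0 0 0 0 0;-4 0 0 0 0 0;-4 0 0 0 0 0'; python3 -m jog '-4 0 0 0 0 0;-4 0 0 0 0 0;-4 0 0 0 0 0'
```

```text
clock: 16.55
tcp_pos: [0.4663, -0.037, 0.0443]
orientation: [[-0.077, 0.001, -0.997], [0.997, 0.001, -0.077], [0.0, -1.0, -0.001]]
wrist_force: [0.6, 2.8, 0.7]
finger_gap: 0.0004
clock: 16.85
tcp_pos: [0.4672, -0.0494, 0.0443]
orientation: [[-0.076, 0.001, -0.997], [0.997, 0.0, -0.076], [0.0, -1.0, -0.001]]
wrist_force: [0.9, 3.6, -0.4]
finger_gap: 0.0007
clock: 17.15
tcp_pos: [0.4682, -0.0615, 0.0443]
orientation: [[-0.076, 0.001, -0.997], [0.997, 0.0, -0.076], [0.0, -1.0, -0.001]]
wrist_force: [2.5, 3.3, -1.0]
finger_gap: 0.0001
```

```bash
python3 -m jog '-4 0 0 0 0 0;-4 0 0 0 0 0;-3 0 0 0 0 0'; python3 -m jog '-2 0 0 0 0 0;-2 0 0 0 0 0'; python3 -m jog '-1 0 0 0 0 0;-1 0 0 0 0 0'; python3 -m jog '-1 0 0 0 0 0;-1 0 0 0 0 0'
```

```text
clock: 17.45
tcp_pos: [0.4687, -0.0725, 0.0444]
orientation: [[-0.076, 0.0, -0.997], [0.997, -0.0, -0.076], [-0.0, -1.0, -0.0]]
wrist_force: [2.5, 2.8, 0.9]
finger_gap: 0.0004
clock: 17.65
tcp_pos: [0.4688, -0.075, 0.0444]
orientation: [[-0.075, 0.001, -0.997], [0.997, 0.002, -0.075], [0.002, -1.0, -0.001]]
wrist_force: [-0.9, 21.8, 5.4]
finger_gap: 0.0006
clock: 17.85
tcp_pos: [0.4688, -0.0751, 0.0444]
orientation: [[-0.075, 0.001, -0.997], [0.997, 0.004, -0.075], [0.004, -1.0, -0.001]]
wrist_force: [-3.4, 28.3, 5.2]
finger_gap: 0.0006
clock: 18.05
tcp_pos: [0.4688, -0.0753, 0.0444]
orientation: [[-0.074, 0.001, -0.997], [0.997, 0.007, -0.074], [0.006, -1.0, -0.002]]
wrist_force: [-6.2, 39.8, 8.6]
finger_gap: 0.0007
```

The force rose sharply to 40 N, so the carriage is hard against the end stop. I'll back off, lift clear and look.

```bash
python3 -m jog '6 0 0 0 0 0;8 0 0 0 0 0;4 0 0 0 0 0;0 0 0 0 0 0'; python3 -m jog '0 -40 0 0 0 0;0 -45 0 0 0 0;-10 -30 -10 0 0 0;-10 0 -10 0 0 0;0 0 0 0 0 0'
python3 - <<'E'
from h import *
i=snapshot('wrist')
cv2.imwrite("pics/w9.png",i)
i=snapshot('top')
cv2.imwrite("pics/t9.png",cv2.resize(i[160:315,235:505],None,fx=2.9,fy=2.9,interpolation=cv2.INTER_CUBIC))
E
```

```text
clock: 18.45
tcp_pos: [0.4667, -0.0625, 0.044]
orientation: [[-0.076, -0.002, -0.997], [0.997, -0.001, -0.076], [-0.0, -1.0, 0.002]]
wrist_force: [-0.2, 0.0, 0.0]
finger_gap: 0.0005
clock: 18.95
tcp_pos: [0.49, -0.0818, 0.1596]
orientation: [[-0.074, 0.001, -0.997], [0.997, 0.0, -0.074], [-0.0, -1.0, -0.001]]
wrist_force: [-0.2, -0.2, -0.2]
finger_gap: 0.0009
```

View pics/w9.png

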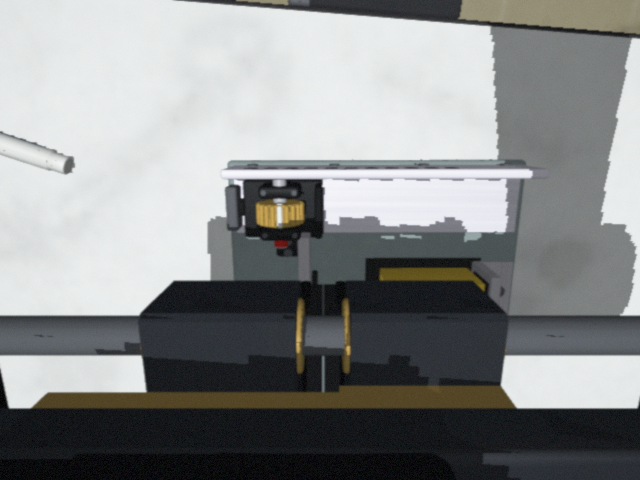

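View pics/t9.png

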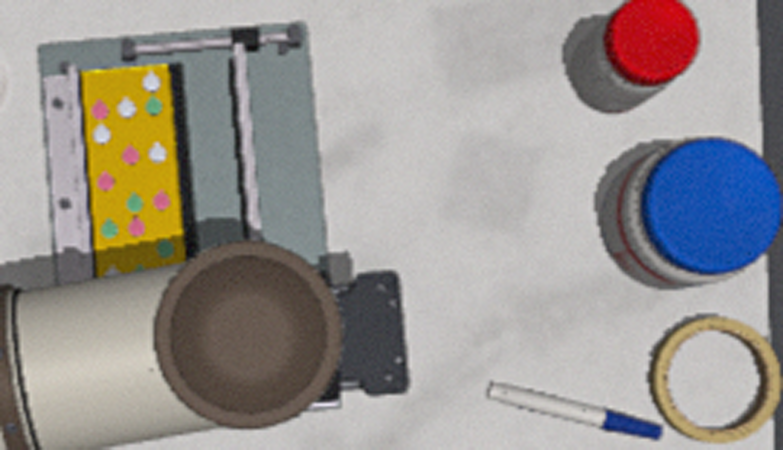

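```bash
python3 - <<'E'
from h import *
import pickle
i=cv2.imread('pics/w9.png')
cv2.imwrite("pics/w9z.png",cv2.resize(i[170:265,220:330],None,fx=7,fy=6,interpolation=cv2.INTER_CUBIC))
a=onz(pickle.load(open('w7.pkl','rb')),(323,217),.06)
b=onz(calibration('wrist'),(280,213.5),.06);print(a,b,np.linalg.norm(a-b))
E
```

```text
[ 0.46589194 -0.06688703  0.06      ] [ 0.46661362 -0.1096874   0.06      ] 0.04280645476761927
```

View pics/w9z.png

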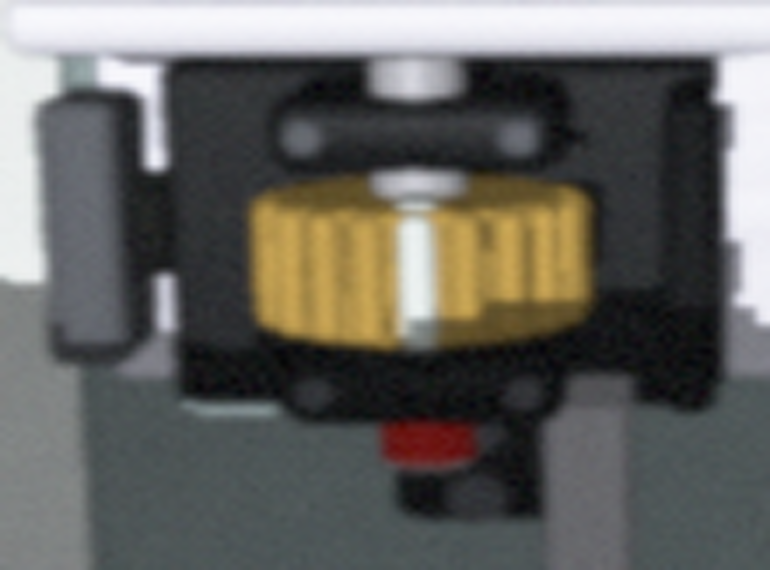

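```bash
python3 -c "
from workcell import *
o=get_obs();print(o['clock'],o['wrist_force']);finish_job()"
```

```text
19.05 [ 0.10554918 -0.14845923 -0.59578201]
the job is handed in; nothing more can be done
```

The rack should now be free: the lock wheel is loosened about two turns and the carriage is against its end stop. I handed the job in at 19 s of the 58 s allowed, and no verdict comes back.

- **Wheel:** I rolled it with the closed fingertips in eight strokes of about 25 mm. It went from about 0.1 rad to about 12.7 rad, judged by the white rib, which is back just past the top. The rib read the same after the push.
- **Carriage:** I pushed the tab at about 3 N until the force jumped to 40 N against the stop, then backed off and lifted clear. The last picture shows the carriage against the buffer.
- **Rack and bystanders:** The rack showed no shift in the last views. The jars, tape and marker looked undisturbed, but I did not measure any of these. The pipette was not in the last view.
- **Contact:** The wrist force was near zero at the end, so the robot touches nothing.

**Check that disagreed:** the camera estimate of the carriage's travel was 42.8 mm, not the full 45 mm. My estimate is good to about 1.5 mm and the limit is 41 mm, so I relied on the contact force and the visible contact with the stop.

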